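# Set up the bushing checking station

### The job

First slide the probe carriage onto the station's dovetail rail from its open end, with the clamp knob on the left as seen from the robot, right up to the red stop, and then turn its orange clamp knob clockwise until it is tight. Next stand every brass bushing on the bench upright in a pocket of the tray, one to a pocket, and only then slide the loaded tray along its slots fully home against its red stop. Leave the other things on the bench where they are.

Things in the scene. Friction and masses are not known exactly. Their poses are not given: they have to be found in the camera images.
- station: fixed checking station; origin on the bench between rail and bay; +x is the direction in which carriage and tray are slid (away from the robot, within 0.15 rad of world x), z up. Steel dovetail rail along x on its left (y = +85 mm), tray bay along x on its right (y = -55 mm). A grey readout box 90 mm high stands behind, x = +130 to +200 mm
- rail_tip (a point): middle of the open end of the dovetail rail (towards the robot), at the height of its top face, 36 mm above the bench; axes of the station. The rail is 40 mm wide at the top, with a 24 mm neck. From this tip the nose widens (from 30 mm) and rises (by 4 mm) over 25 mm to full section, which runs 130 mm on to the red stop (face 155 mm from the tip; 56 mm wide, 62 mm high)
- rail_home (a point): where carriage_grip must be when the carriage is home against the red stop: 125 mm along +x of the rail tip and 40 mm above the rail's top; axes of the station
- bay_mouth (a point): middle of the flared mouth (82 mm wide) of the tray bay, at bench level; axes of the station. 24 mm on, two aluminium C-slots begin, 11 mm high and 110 mm long, 68 mm between side walls, 55 mm between the lips, which overhang the edges of the tray's floor plate with 2.5 mm play above it; open above. Red stop (20 mm high) with its face 134 mm from this point
- bay_home (a point): where tray_handle must be when the tray is home against the red stop: 32 mm along +x of the bay mouth and 46 mm above the bench; axes of the station
- carriage_grip (a point): centre of the blue upright grip (30 mm along x, 18 along y, 46 high) of the loose carriage, 0.5 kg. x along its dovetail, z up. 54 mm above the underside. Aluminium saddle 60 x 76 mm, top face 28 mm below this point; dovetail groove below (2 mm side play), its roof 40 mm below this point. Brass probe (14 mm thick) to -y at x = +21 mm, axis 21 mm below the point; knob on the +y side
- knob_grip (a point): point on the axis of the orange clamp knob, at gripping height. z = knob axis, outward, leaning 30 degrees to the carriage's +y from vertical; x = along the bar grip (36 mm long, 12 mm thick in y, reaching 12 mm beyond and 20 mm below this point); turns with the knob. Lies 69 mm to +y of and 8 mm below carriage_grip, at equal x
- clamp (a joint): turn of the clamp knob, rad: grows clockwise as seen looking down on the knob; loose at 0 to 0.5 at the start, hard stop at 2.3, tight from 2.0; at 0 the bar lies along the carriage's x. Friction 0.05 N m; it stays where it is left
- tray_handle (a point): centre of the yellow upright handle (24 mm along x, 14 along y, top 16 mm above this point) in the middle of the loose dark steel tray, 0.4 kg empty. x along the tray's length, z up. 46 mm above the underside. Floor plate 204 x 64 x 4 mm; pocket walls to 11 mm above the underside. It can be dragged along the bench; either end may go in first
- pocket1 (a point): centre of the floor of a tray pocket, 39 mm square inside, walls 7 mm high; -79.5 mm along the tray's x from its middle; floor 4 mm above the tray's underside; axes of the tray
- pocket2 (a point): centre of the floor of a tray pocket, 39 mm square inside, walls 7 mm high; -37.5 mm along the tray's x from its middle; floor 4 mm above the tray's underside; axes of the tray
- pocket3 (a point): centre of the floor of a tray pocket, 39 mm square inside, walls 7 mm high; +37.5 mm along the tray's x from its middle; floor 4 mm above the tray's underside; axes of the tray
- pocket4 (a point): centre of the floor of a tray pocket, 39 mm square inside, walls 7 mm high; +79.5 mm along the tray's x from its middle; floor 4 mm above the tray's underside; axes of the tray
- bush1_mid (a point): centre (16 mm above its underside) of a loose brass bushing, 32 mm diameter, 32 mm high, 0.14 kg, standing upright on the bench, z its axis; may be absent
- bush2_mid (a point): centre (16 mm above its underside) of a loose brass bushing, 32 mm diameter, 32 mm high, 0.14 kg, standing upright on the bench, z its axis; may be absent
- bush3_mid (a point): centre (16 mm above its underside) of a loose brass bushing, 32 mm diameter, 32 mm high, 0.14 kg, standing upright on the bench, z its axis; may be absent
- bush4_mid (a point): centre (16 mm above its underside) of a loose brass bushing, 32 mm diameter, 32 mm high, 0.14 kg, standing upright on the bench, z its axis; may be absent
- hammer: bystander, not to be moved: hammer lying on the bench, handle along its x
- screwdriver: bystander, not to be moved: screwdriver lying on the bench, along its x
- ball_joint1: bystander, not to be moved: dark steel ball joint, 38 mm across, 52 mm high; origin under its centre
- ball_joint2: bystander, not to be moved: dark steel ball joint, 38 mm across, 52 mm high; origin under its centre
- hex_nut: bystander, not to be moved: steel hexagon nut, 34 mm across, 14 mm high; origin under its centre
- gauge_block: bystander, not to be moved: steel block 50 x 30 x 25 mm; origin under its centre
- oil_can: bystander, not to be moved: white plastic bottle with a red cap, 60 mm diameter, 130 mm high; origin under its centre
There are look-alikes about, which are no part of the job. What is shaped like the part that bears bush1_mid but blue is not meant.

How it is judged:
On the way, in this order (a step that is already met when the one before it is completed fails the run):
1. the carriage is on the dovetail rail, up against the stop (x of carriage_grip in the frame of station between 0.056 and 0.064 m and y of carriage_grip in the frame of station between 0.081 and 0.089 m and z of carriage_grip in the frame of station between 0.073 and 0.079 m and y of knob_grip in the frame of station above 0.12 m and angle between the z axis of carriage_grip and the z axis of station, either way round below 0.06 rad and angle between the x axis of carriage_grip and the x axis of station, either way round below 0.12 rad), for 0.2 s.
2. the clamp knob is tight with the carriage at the stop (all of step 1 and value of joint clamp above 2 rad), for 0.2 s.
3. every bushing stands in a tray pocket, with the tray still out of the bay ((horizontal distance between bush1_mid and pocket1 below 0.006 m or horizontal distance between bush1_mid and pocket2 below 0.006 m or horizontal distance between bush1_mid and pocket3 below 0.006 m or horizontal distance between bush1_mid and pocket4 below 0.006 m) and z of bush1_mid in the frame of tray_handle between -0.03 and -0.022 m and angle between each of bush1_mid, bush2_mid, bush3_mid, bush4_mid's own z axis and vertical below 0.12 rad and (horizontal distance between bush2_mid and pocket1 below 0.006 m or horizontal distance between bush2_mid and pocket2 below 0.006 m or horizontal distance between bush2_mid and pocket3 below 0.006 m or horizontal distance between bush2_mid and pocket4 below 0.006 m) and z of bush2_mid in the frame of tray_handle between -0.03 and -0.022 m and (horizontal distance between bush3_mid and pocket1 below 0.006 m or horizontal distance between bush3_mid and pocket2 below 0.006 m or horizontal distance between bush3_mid and pocket3 below 0.006 m or horizontal distance between bush3_mid and pocket4 below 0.006 m) and z of bush3_mid in the frame of tray_handle between -0.03 and -0.022 m and (horizontal distance between bush4_mid and pocket1 below 0.006 m or horizontal distance between bush4_mid and pocket2 below 0.006 m or horizontal distance between bush4_mid and pocket3 below 0.006 m or horizontal distance between bush4_mid and pocket4 below 0.006 m) and z of bush4_mid in the frame of tray_handle between -0.03 and -0.022 m and x of tray_handle in the frame of station below -0.03 m), for 0.3 s.
4. the loaded tray is home in the bay ((horizontal distance between bush1_mid and pocket1 below 0.006 m or horizontal distance between bush1_mid and pocket2 below 0.006 m or horizontal distance between bush1_mid and pocket3 below 0.006 m or horizontal distance between bush1_mid and pocket4 below 0.006 m) and z of bush1_mid in the frame of tray_handle between -0.03 and -0.022 m and angle between each of bush1_mid, bush2_mid, bush3_mid, bush4_mid's own z axis and vertical below 0.12 rad and (horizontal distance between bush2_mid and pocket1 below 0.006 m or horizontal distance between bush2_mid and pocket2 below 0.006 m or horizontal distance between bush2_mid and pocket3 below 0.006 m or horizontal distance between bush2_mid and pocket4 below 0.006 m) and z of bush2_mid in the frame of tray_handle between -0.03 and -0.022 m and (horizontal distance between bush3_mid and pocket1 below 0.006 m or horizontal distance between bush3_mid and pocket2 below 0.006 m or horizontal distance between bush3_mid and pocket3 below 0.006 m or horizontal distance between bush3_mid and pocket4 below 0.006 m) and z of bush3_mid in the frame of tray_handle between -0.03 and -0.022 m and (horizontal distance between bush4_mid and pocket1 below 0.006 m or horizontal distance between bush4_mid and pocket2 below 0.006 m or horizontal distance between bush4_mid and pocket3 below 0.006 m or horizontal distance between bush4_mid and pocket4 below 0.006 m) and z of bush4_mid in the frame of tray_handle between -0.03 and -0.022 m and x of tray_handle in the frame of station between -0.007 and 0.003 m and y of tray_handle in the frame of station between -0.059 and -0.051 m and z of tray_handle in the frame of station between 0.043 and 0.049 m and angle between the z axis of tray_handle and the z axis of station, either way round below 0.05 rad and angle between the x axis of tray_handle and the x axis of station, either way round below 0.08 rad), for 0.2 s.
At the end, for the whole second after the job is handed in: carriage on the rail within 4 mm of the stop, level and straight, knob on the left; knob turned to at least 2.0 rad; every bushing upright in a pocket (within 6 mm of its centre, on its floor); tray in the slots within 5 mm of its stop; everything at rest (all of step 2 and all of step 4 and linear speed of each of carriage, tray, bush1, bush2, bush3, bush4 below 0.02 m/s); the robot touches nothing.
It fails at once if a bystander is moved by more than 40 mm (distance of any of hammer, screwdriver, ball_joint1, ball_joint2, hex_nut, gauge_block, oil_can from where it was at the start of the episode above 0.04 m).
Of bush1, bush2, bush3, bush4 only 2 to 4 are there at a start; the rules pass over those that are not, and their reading is None.
At some moment in a run one of bush1, bush2, bush3, bush4, tray may be knocked a few centimetres aside while the robot is not near it.
Once in a run the grip may slacken for a moment while it holds something.
It also fails if it takes over 208 s, if anything falls off the work surface, if the arm or the gripper's body presses on something with over 40 N, if the wrist force passes 120 N, or if a joint passes its speed limit or range.

### The arm

A 7-joint arm with a two-finger parallel gripper is mounted at the origin on the work surface. World frame = base frame: x ahead of the robot, y to its left, z up, the work surface at z = 0. Lengths are in m, angles in rad, forces in N, time in s.
With the tool pointing down it reaches from about 0.4 to 0.9 m from the base axis. Payload 5.6 kg.
Tool frame: the origin (TCP) lies midway between the tips of the shut fingers; the grasp point (between the pads) lies 19 mm behind it; y points along the fingers, z is the direction in which the jaws open and shut, and the axes are right-handed (so a half turn about y gives the same grasp; the last joint's range is limited). The gripper opens to 92 mm and grips with 3 to 60 N. Pads are 20 mm wide; open, the fingers measure 128 mm over their backs; the gripper's body (75 mm by 189 mm) begins 69 mm behind the grasp point.
Start: joints at [-1.171, 0.468, -0.012, 1.603, 0.006, 1.071, -0.056], TCP at [0.279, 0.587, 0.215] pointing down, gripper open.
Joint ranges: [-2.53, 2.53], [-0.31, 2.02], [-1.57, 1.55], [0.28, 2.44], [-1.29, 4.43], [0.15, 1.84], [-2.92, 2.92]. Speed limits (rad/s): [2.57, 2.57, 3.14, 3.14, 3.14, 3.14, 3.14].

### API

Orientations are given as a 3x3 rotation matrix whose columns are the frame's x, y, z axes.
In Python, from station import env, effector, solver, viewer, workorder, search_frame, tip_of gives the robot as it stands. Calls block until the motion is done:
- env.reach(position, orientation): joint-space move of the TCP to a pose.
- env.movel(position, frame=None, rate=0.15): straight line of the TCP; frame=None keeps the orientation; rate is the mean speed in m/s.
- env.goto_joints(angles): joint-space move.
- effector.release() and effector.grasp(squeeze=None): open the fingers fully, or close them until they stop; squeeze is the grip in N (None keeps the last).
- env.pause(seconds).
- solver.inverse_kinematics(position, orientation): joint angles nearest the present ones, or None.
- env.sense(): the state.
- viewer.read_camera(name): name is "scene" or "top" or "wrist"; returns (picture, depth): 480x640x3 uint8, red, green, blue; 480x640 float32, m along the optical axis (not along the pixel's ray), 0 where there is no reading.
- viewer.camera_info(name): a dict with "intrinsics" (3x3 intrinsics, pixels), "eye" and "rotation" of the camera in the world; the wrist camera has in their place "T_tool_cam" (4x4, takes a point from camera to tool coordinates, whose origin is the TCP and whose axes are the tool frame's). Camera axes: x right, y up, looking along -z (the intrinsics and any distortion apply to the point x, -y, -z); pixel columns grow to the right and rows downward; lengths in m; the calibration is good to about 2 mm. The wrist camera is an equidistant fisheye: a pixel r from the principal point sees the ray r / f radians off the axis. A picture is of the moment at which its call begins: read the wrist's pose just before it. camera_info takes no time and is no camera call.
A pose or a line that the arm cannot do raises env.PlanningError and nothing moves.
- workorder.finish_job(): hands the job in, once; it reports no verdict.
Trained networks look in the newest picture that a camera, given by its name, has taken for a name from the list of things; names that differ only in an ending like _2 or _b are one class to them, and where a whole thing is asked for, a point or a joint stands for the part that bears it (a point fixed in the world has none). Each returns a list of dicts, best first, with "score" (0 to 1); they miss things now and then, are a little off and sometimes report something else, mostly with a low value. They report only what shows in the picture. A call takes as long as a camera call. They do not tell look-alikes from the thing itself.
- search_frame(camera, name): "at" ([x, y, z] in m, in world coordinates, good to about 4 mm: the middle of the surface that is visible of it).
- tip_of(camera, name): "at" ([x, y, z] in m, in world coordinates, good to about 4 mm: a listed point, or the origin of a listed thing).
The state is a dict: "t": time; "joint_positions": joint angles; "joint_velocities": joint speeds; "tau": joint torques, N m; "ee_pos": TCP position; "tcp_rot": TCP orientation; "wrist_force": force on the tool from outside, world axes, zero at the start; "moment": the same for the moment, N m; "gripper_width": finger opening in m.
Only numpy, scipy, OpenCV 4.12 (cv2) and the standard library are available. Lean on these libraries where they do the work, as an engineer would, in place of code of your own. Each camera call takes 0.05 s, during which the arm holds its last target.

## Working session

There is one attempt and no reset: what is moved stays moved. The work goes in short steps, each a Python script; the robot and the scene stay as the last script left them, time stands still between calls to the robot, and variables do not carry over. Pictures are saved under pics/ and viewed, and the job is handed in when it is done.

```bash
ls; mkdir -p pics; cat > h.py <<'E'
import numpy as np, cv2
from station import env, effector, solver, viewer, workorder, search_frame, tip_of
def snap(cam,name):
    p,d=viewer.read_camera(cam); cv2.imwrite('pics/%s.png'%name,p[:,:,::-1]); np.save('pics/%s.npy'%name,d); return p,d
def st():
    s=env.sense(); print('t %.2f'%s['t'],'ee',np.round(s['ee_pos'],4),'F',np.round(s['wrist_force'],1),'M',np.round(s['moment'],2),'w %.4f'%s['gripper_width'],'q',np.round(s['joint_positions'],2)); return s
E
python3 - <<'E'
from h import *
s=st(); print(np.round(s['tcp_rot'],3))
for c in('scene','top','wrist'):
    snap(c,c+'0'); print(c,viewer.camera_info(c))
for c in('top','scene'):
  for n in ['station','rail_tip','rail_home','bay_mouth','bay_home','carriage_grip','knob_grip','tray_handle','pocket1','pocket4','bush1_mid','hammer','screwdriver','ball_joint1','hex_nut','gauge_block','oil_can']:
    print(c,n,[(np.round(r['at'],4).tolist(),round(r['score'],2)) for r in tip_of(c,n)])
E
```

```text
pics
t 0.00 ee [0.2783 0.5868 0.2136] F [ 1.  -0.5 -0. ] M [-0.04  0.01  0.03] w 0.0923 q [-1.17  0.47 -0.01  1.6   0.01  1.07 -0.06]
[[ 0.904 -0.001  0.429]
 [-0.429 -0.002  0.904]
 [ 0.    -1.    -0.002]]
scene {'intrinsics': array([[458.15596545,   0.        , 323.76749593],
       [  0.        , 458.15596545, 239.89065856],
       [  0.        ,   0.        ,   1.        ]]), 'eye': array([0.87728138, 0.40746994, 0.97817032]), 'rotation': array([[-0.74834497, -0.58557792,  0.31157392],
       [ 0.66316836, -0.65080944,  0.3696685 ],
       [-0.01369446,  0.48326553,  0.87536672]])}
top {'intrinsics': array([[543.19312701,   0.        , 306.61549798],
       [  0.        , 543.19312701, 240.70041962],
       [  0.        ,   0.        ,   1.        ]]), 'eye': array([0.39934119, 0.00705103, 1.3487633 ]), 'rotation': array([[-0.00512229,  0.99052425, -0.13724236],
       [-0.99994233, -0.00636909, -0.00864707],
       [-0.00943924,  0.13719016,  0.99049975]])}
wrist {'intrinsics': array([[371.64829954,   0.        , 317.83420468],
       [  0.        , 371.64829954, 241.01831499],

[... 2446 characters left out ...]
0.5669, -0.1949, 0.0087], 0.93), ([0.4093, -0.2277, 0.0063], 0.88), ([0.5203, -0.2062, 0.0085], 0.71), ([0.4485, -0.2185, 0.0029], 0.58)]
scene bush1_mid [([0.74, -0.1882, 0.0161], 0.6), ([0.7948, -0.2587, 0.0141], 0.58), ([0.6663, -0.205, 0.0205], 0.46), ([0.4069, -0.2284, 0.0066], 0.41)]
scene hammer [([0.6821, 0.4039, -0.0028], 0.9)]
scene screwdriver [([0.3712, 0.4577, -0.0052], 0.96)]
scene ball_joint1 [([0.495, -0.4759, 0.0025], 0.73), ([0.6253, 0.3561, -0.0047], 0.6)]
scene hex_nut [([0.3663, -0.3778, 0.0026], 0.4)]
scene gauge_block [([0.7265, -0.3275, -0.0001], 0.66), ([0.4472, -0.2143, 0.0068], 0.42)]
scene oil_can [([0.449, 0.4758, 0.001], 0.68), ([0.4468, -0.2141, 0.0042], 0.62)]
```

View pics/top0.png

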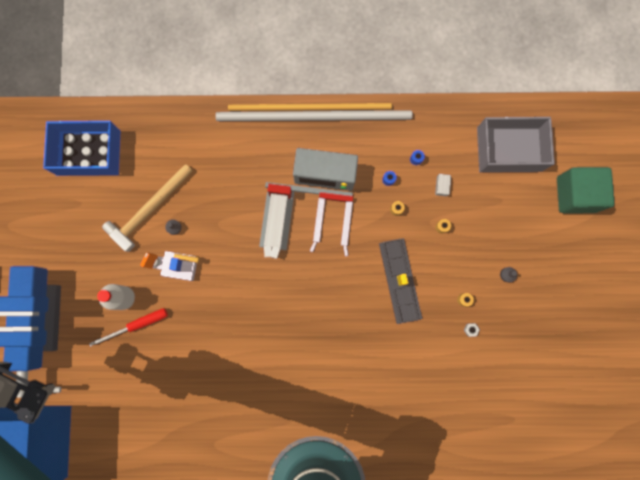

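View pics/scene0.png

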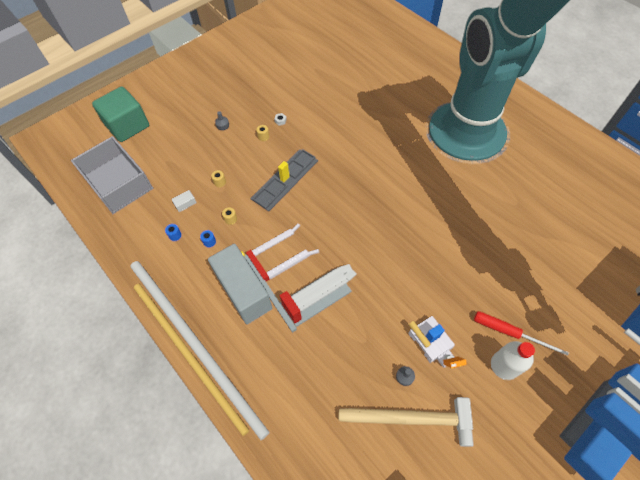

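View pics/wrist0.png

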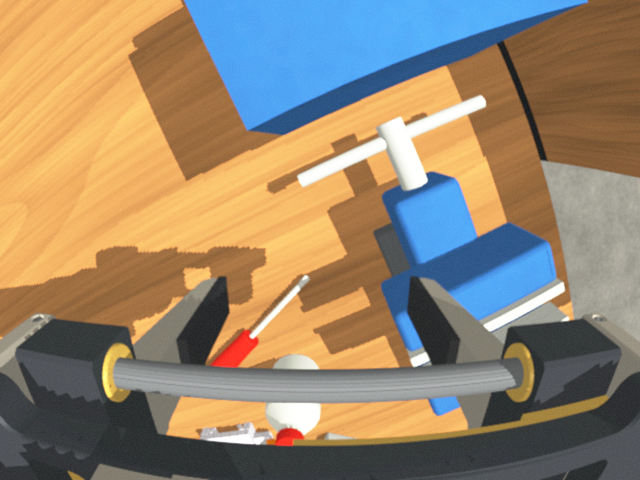

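View pics/w1.png

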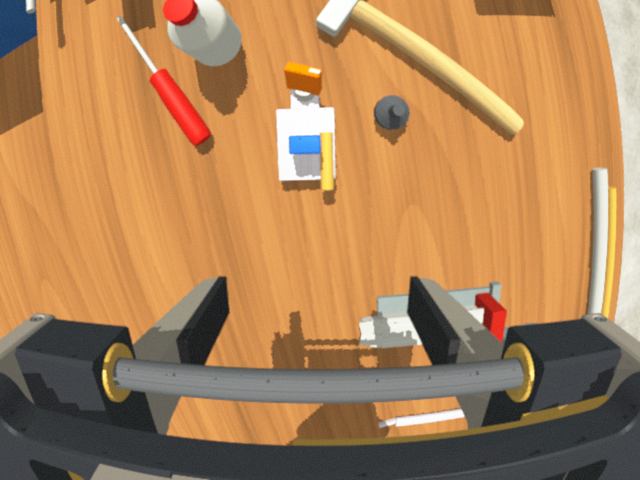

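```bash
python3 - <<'E'
import numpy as np,cv2
z=np.load('pics/w1.npz');p,P=z['p'],z['P']
h=cv2.cvtColor(p,cv2.COLOR_RGB2HSV)
H,S,V=h[...,0],h[...,1],h[...,2]
def rect(m,n):
    pts=P[m]; pts=pts[np.isfinite(pts).all(1)]
    zz=pts[:,2]
    r=cv2.minAreaRect((pts[:,:2]*1000).astype(np.float32))
    print(n,len(pts),'z',np.round(np.percentile(zz,[5,50,95]),4),'rect',np.round(r[0],1),np.round(r[1],1),round(r[2],2),'mean',np.round(pts.mean(0),4))
    return pts
box=np.zeros(H.shape,bool);box[60:200,250:350]=1
blue=box&(H>100)&(H<130)&(S>120)
rect(blue&(P[...,2]>.07),'blue top')
rect(box&(P[...,2]>.018)&(P[...,2]<.034)&(S<60)&(V>150)&(np.arange(480)[:,None]>105),'saddle')
rect(box&(H>5)&(H<16)&(S>150)&(np.arange(480)[:,None]<97),'knob')
rect(box&(H>17)&(H<28)&(S>150)&(V>150)&(np.arange(480)[:,None]>125),'probe')
b2=np.zeros(H.shape,bool);b2[285:350,355:420]=1
rect(b2&(P[...,2]>.028)&(P[...,2]<.045),'rail')
print(np.round(P[105:185:8,300,:],4))
E
```

```text
blue top 540 z [0.0707 0.072  0.0734] rect [525.3 334.1] [16.8 28. ] 79.44 mean [0.5254 0.3341 0.0721]
saddle 2888 z [0.0245 0.026  0.0274] rect [525.4 335.7] [79.6 60.6] 80.89 mean [0.5221 0.3385 0.026 ]
knob 3125 z [-0.0012  0.0004  0.0532] rect [532.  408.6] [ 45.3 111.8] 77.75 mean [0.5331 0.4075 0.0096]
probe 539 z [0.036  0.039  0.0408] rect [543.8 309. ] [64.2 15.8] 78.75 mean [0.5425 0.3093 0.0381]
rail 1561 z [0.0327 0.0358 0.0373] rect [579.8 102.4] [42.2 73.5] 83.09 mean [0.5778 0.1026 0.0355]
[[0.5275 0.3763 0.019 ]
 [0.5261 0.3671 0.0281]
 [0.5243 0.359  0.0246]
 [0.5226 0.3506 0.0255]
 [0.523  0.3415 0.0707]
 [0.5215 0.3341 0.0725]
 [0.5199 0.3267 0.0703]
 [0.5158 0.3173 0.0262]
 [0.5141 0.3089 0.0261]
 [0.5123 0.3005 0.0257]]
```

```bash
python3 - <<'E'
from h import *
env.reach([0.60,-.07,.25],Rdown(-.15))
st(); p,P=cloud('wrist','w2'); np.savez('pics/w2.npz',p=p,P=P)
for n in ['rail_tip','rail_home','bay_mouth','bay_home','station']:
    print(n,[(np.round(r['at'],4).tolist(),round(r['score'],2)) for r in tip_of('wrist',n)])
E
```

```text
t 5.04 ee [ 0.6002 -0.0681  0.2499] F [ 0.3  1.2 -0.5] M [-0.04  0.06 -0.  ] w 0.0916 q [-0.35  0.38  0.53  1.71 -0.21  1.11  0.1 ]
rail_tip [([0.5423, 0.1051, 0.036], 0.77)]
rail_home [([0.6668, 0.0961, 0.0778], 0.62)]
bay_mouth []
bay_home [([0.596, 0.0137, -0.0002], 0.43)]
station [([0.5991, 0.014, -0.0008], 0.72)]
```

View pics/w2.png

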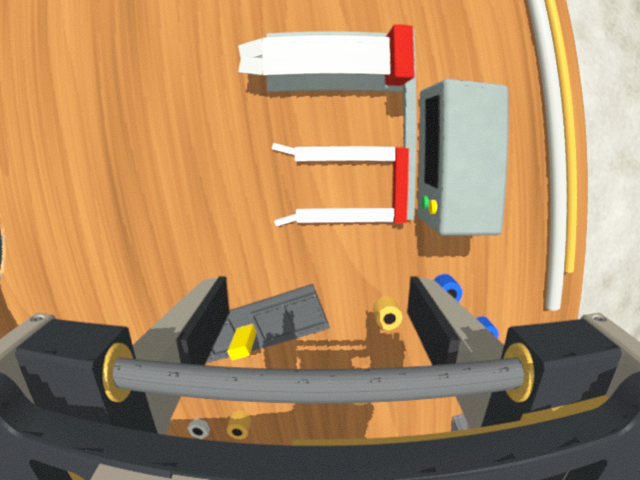

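```bash
python3 - <<'E'
import numpy as np,cv2
z=np.load('pics/w2.npz');p,P=z['p'],z['P']
h=cv2.cvtColor(p,cv2.COLOR_RGB2HSV)
H,S,V=h[...,0],h[...,1],h[...,2]
def rect(m,n):
    pts=P[m]; pts=pts[np.isfinite(pts).all(1)]
    r=cv2.minAreaRect((pts[:,:2]*1000).astype(np.float32))
    # robust line fit
    print(n,len(pts),'z',np.round(np.percentile(pts[:,2],[5,50,95]),4),'rect',np.round(r[0],1),np.round(r[1],1),round(r[2],2),np.round(cv2.boxPoints(r),1).tolist())
    return pts
def bx(r0,r1,c0,c1):
    b=np.zeros(H.shape,bool);b[r0:r1,c0:c1]=1;return b
red=((H<8)|(H>172))&(S>150)
white=(S<50)&(V>170)
rect(bx(25,85,235,389)&white&(P[...,2]>.030)&(P[...,2]<.045),'rail')
rect(bx(25,85,270,389)&white&(P[...,2]>.032)&(P[...,2]<.045),'railfull')
rect(bx(20,90,380,415)&red&(P[...,2]>.055),'redstop')
rect(bx(142,165,296,394)&white&(P[...,2]>.006)&(P[...,2]<.016),'lipL')
rect(bx(205,226,296,394)&white&(P[...,2]>.006)&(P[...,2]<.016),'lipR')
rect(bx(140,225,390,412)&red&(P[...,2]>.016),'redstop2')
rect(bx(60,240,415,515)&(P[...,2]>.08),'box')
# rail centerline per column
for c in range(245,390,12):
    m=bx(25,85,c,c+2)&white&(P[...,2]>.028)&(P[...,2]<.046); q=P[m]; 
    y=q[:,1]; print(c,len(q),'x %.4f mid %.4f wid %.4f z %.4f'%(q[:,0].mean(),(y.max()+y.min())/2,y.max()-y.min(),np.median(q[:,2])))
E
```

```text
rail 5391 z [0.0336 0.0359 0.0374] rect [620.8  96.6] [ 41.2 155.3] 82.16 [[541.0999755859375, 86.80000305175781], [695.0, 65.5999984741211], [700.5999755859375, 106.4000015258789], [546.7000122070312, 127.5999984741211]]
railfull 4405 z [0.0346 0.0361 0.0375] rect [637.3  94.3] [ 41.2 122.1] 82.16 [[574.0, 82.19999694824219], [695.0, 65.5999984741211], [700.5999755859375, 106.4000015258789], [579.5999755859375, 123.0999984741211]]
redstop 1076 z [0.0592 0.0619 0.0634] rect [707.3  84.1] [56.  19.8] 82.12 [[693.7000122070312, 57.70000076293945], [713.2999877929688, 55.0], [721.0, 110.4000015258789], [701.4000244140625, 113.0999984741211]]
lipL 1322 z [0.0098 0.0111 0.0125] rect [639.3 -12.3] [ 15.4 107.5] 82.61 [[585.0, -13.0], [691.5999755859375, -26.899999618530273], [693.5999755859375, -11.600000381469727], [587.0, 2.299999952316284]]
lipR 1293 z [0.0094 0.0111 0.0125] rect [629.9 -81.2] [ 15.  110.6] 82.41 [[574.0999755859375, -81.4000015258789], [683.7000122070312, -96.0], [685.7000122070312, -81.0999984741211], [576.0, -66.5]]
redstop2 925 z [0.0185 0.0201 0.0215] rect [695.4 -
[... 314 characters left out ...]
824219], [802.5999755859375, 41.599998474121094], [732.9000244140625, 51.20000076293945]]
245 59 x 0.5512 mid 0.1063 wid 0.0324 z 0.0333
257 70 x 0.5640 mid 0.1039 wid 0.0379 z 0.0350
269 74 x 0.5765 mid 0.1022 wid 0.0392 z 0.0359
281 73 x 0.5887 mid 0.1001 wid 0.0387 z 0.0359
293 75 x 0.6010 mid 0.0994 wid 0.0394 z 0.0361
305 75 x 0.6131 mid 0.0976 wid 0.0393 z 0.0362
317 74 x 0.6252 mid 0.0959 wid 0.0393 z 0.0360
329 74 x 0.6373 mid 0.0942 wid 0.0394 z 0.0362
341 74 x 0.6495 mid 0.0926 wid 0.0392 z 0.0360
353 73 x 0.6615 mid 0.0900 wid 0.0389 z 0.0361
365 76 x 0.6739 mid 0.0895 wid 0.0402 z 0.0362
377 73 x 0.6862 mid 0.0873 wid 0.0397 z 0.0362
389 29 x 0.6975 mid 0.0847 wid 0.0360 z 0.0364
```

```bash
cat >> h.py <<'E'
YS=-0.137; d=np.array([np.cos(YS),np.sin(YS),0]); n=np.array([-np.sin(YS),np.cos(YS),0])
TIP=np.array([.54396,.1066,0]); ORG=TIP+.065*d-.085*n
def S(x,y,z): return ORG+x*d+y*n+np.array([0,0,z])
def toS(P): 
    v=np.asarray(P)-ORG; return np.array([v@d,v@n,v[2]])
E
python3 - <<'E'
from h import *
a=-.18
env.reach([.5254,.3341,.13],Rdown(a))
env.movel([.5254,.3341,.046],rate=.1); st()
effector.grasp(40); st()
p,P=cloud('wrist','w3')
env.movel([.5254,.3341,.12],rate=.1); st()
print(search_frame('wrist','carriage_grip')[:1])
p,P=cloud('wrist','w4')
E
```

```text
t 7.91 ee [0.5259 0.3343 0.0466] F [-0.1 -0.3  0.6] M [-0.08  0.03 -0.01] w 0.0920 q [-0.88  0.65  0.35  1.8  -0.31  0.75 -0.54]
t 8.87 ee [0.5249 0.3342 0.046 ] F [-2.2 -0.   3.2] M [-0.03  0.45 -0.07] w 0.0289 q [-0.88  0.65  0.35  1.8  -0.31  0.75 -0.54]
t 9.81 ee [0.5248 0.3338 0.1193] F [-0.5 -0.  -6.5] M [-0.14  0.07 -0.02] w 0.0296 q [-0.91  0.55  0.4   1.77 -0.26  0.88 -0.58]
[{'at': [0.5303, 0.3564, 0.0349], 'score': 0.59}]
```

View pics/w4.png

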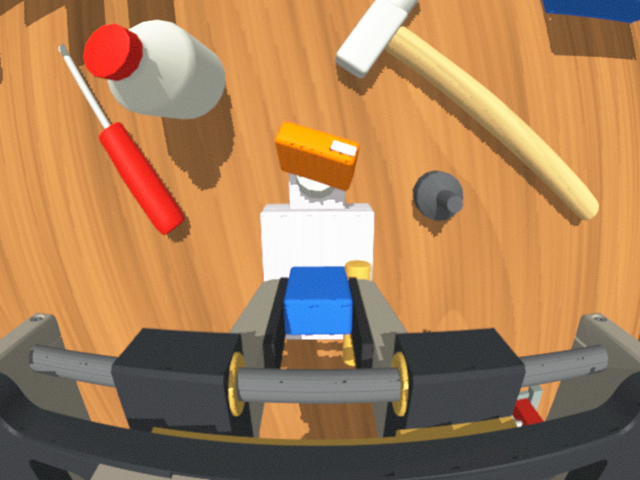

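```bash
python3 - <<'E'
from h import *
R=Rdown(YS)
zt=.046+.022+.0005
def G(s,z): q=TIP+s*d; return [q[0],q[1],z]
env.reach(G(-.08,.11),R)
env.movel(G(-.055,zt),R,rate=.1); s=st(); 
p,P=cloud('wrist','w5'); np.savez('pics/w5.npz',p=p,P=P)
print(np.round(s['tcp_rot'],4).tolist())
E
```

```text
t 11.44 ee [0.4894 0.1144 0.0683] F [-0.2 -0.3 -5.3] M [-0.06  0.11 -0.03] w 0.0295 q [-0.62  0.46  0.4   2.09 -0.29  0.65 -0.17]
[[-0.1361, -0.0006, 0.9907], [-0.9907, -0.0003, -0.1361], [0.0004, -1.0, -0.0006]]
```

View pics/w5.png

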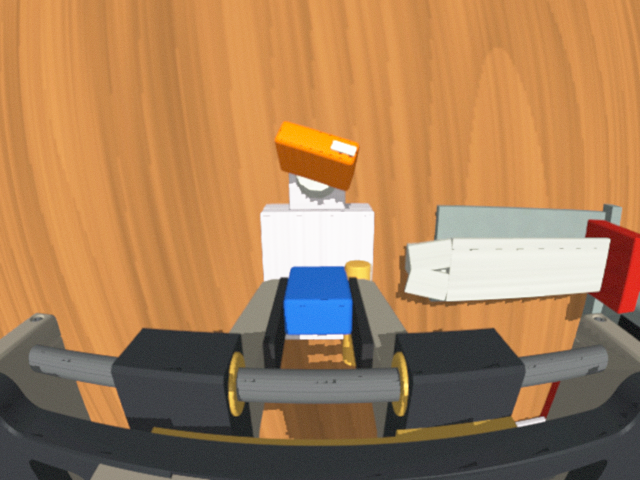

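```bash
python3 - <<'E'
import sys; sys.argv=['x']
from h import *
z=np.load('pics/w5.npz');p,P=z['p'],z['P']; h=hsv(p)
Q=P-ORG; Q=np.stack([Q@d,Q@n,Q[...,2]],-1)
for c in range(268,372,12):
    col=Q[200:265,c]; m=(np.abs(col[:,2]-.048)<.004); print('saddle top edge',np.round(col[m][:,1].max(),4), 'x',np.round(np.median(col[m][:,0]),4),'z',np.round(np.median(col[m][:,2]),4))
for c in range(412,600,20):
    col=Q[230:310,c]; m=(np.abs(col[:,2]-.035)<.005); y=col[m][:,1]; print('rail x %.4f mid %.4f w %.4f z %.4f'%(np.median(col[m][:,0]),(y.max()+y.min())/2,np.ptp(y),np.median(col[m][:,2])))
b=Q[265:335,285:350].reshape(-1,3); b=b[np.abs(b[:,2]-.094)<.004]; print('blue',len(b),b.min(0),b.max(0))
print('tcp',toS(env.sense()['ee_pos']))
E
```

```text
saddle top edge 0.1232 x -0.1459 z 0.0487
saddle top edge 0.1231 x -0.1394 z 0.0486
saddle top edge 0.1233 x -0.133 z 0.0485
saddle top edge 0.1233 x -0.1267 z 0.0487
saddle top edge 0.1233 x -0.1203 z 0.0485
saddle top edge 0.1234 x -0.114 z 0.0486
saddle top edge 0.1235 x -0.1076 z 0.0485
saddle top edge 0.1233 x -0.1012 z 0.0487
saddle top edge 0.1234 x -0.0948 z 0.0486
rail x -0.0627 mid 0.0850 w 0.0303 z 0.0327
rail x -0.0505 mid 0.0855 w 0.0354 z 0.0343
rail x -0.0382 mid 0.0854 w 0.0404 z 0.0359
rail x -0.0244 mid 0.0856 w 0.0404 z 0.0362
rail x -0.0104 mid 0.0856 w 0.0403 z 0.0361
rail x 0.0046 mid 0.0852 w 0.0397 z 0.0361
rail x 0.0206 mid 0.0858 w 0.0387 z 0.0360
rail x 0.0371 mid 0.0852 w 0.0396 z 0.0359
rail x 0.0558 mid 0.0853 w 0.0401 z 0.0361
rail x 0.0765 mid 0.0855 w 0.0394 z 0.0361
blue 2528 [-0.1343532   0.07496593  0.09001833] [-0.10547933  0.09518121  0.09644172]
tcp [-0.12005813  0.0853252   0.06869032]
```

```bash
python3 - <<'E'
from h import *
R=Rdown(YS); zt=.0683
for s_ in [-.03,-.015,0,.015,.03,.05,.075,.1,.115]:
    q=TIP+s_*d; env.movel([q[0],q[1],zt],R,rate=.08); s=st()
    F=np.array(s['wrist_force']); 
    if np.linalg.norm(F)>35: print('force'); break
p,P=cloud('wrist','w6')
E
```

```text
t 11.96 ee [0.5141 0.1105 0.0683] F [-0.4 -0.9 -5.3] M [-0.13  0.16 -0.  ] w 0.0298 q [-0.59  0.49  0.4   2.03 -0.29  0.68 -0.15]
t 12.30 ee [0.5291 0.1085 0.0682] F [-0.6  0.7 -4.9] M [-0.12  0.19 -0.01] w 0.0294 q [-0.58  0.51  0.4   2.   -0.3   0.69 -0.13]
t 12.64 ee [0.5442 0.1064 0.0683] F [-0.4 -0.1 -7.2] M [-0.12  0.14  0.04] w 0.0298 q [-0.56  0.53  0.39  1.97 -0.3   0.71 -0.12]
t 12.98 ee [0.5589 0.1044 0.0683] F [-0.4 -0.1 -6.8] M [-0.07  0.14  0.01] w 0.0299 q [-0.55  0.54  0.39  1.93 -0.3   0.72 -0.11]
t 13.32 ee [0.5739 0.1023 0.0682] F [ 0.6 -0.1 -6.2] M [-0.1   0.12 -0.03] w 0.0294 q [-0.53  0.56  0.39  1.9  -0.31  0.74 -0.11]
t 13.72 ee [0.5935 0.0995 0.0679] F [ 0.8 -0.8 -4.6] M [-0.21 -0.48  0.01] w 0.0295 q [-0.52  0.59  0.39  1.85 -0.31  0.76 -0.09]
t 14.19 ee [0.619  0.0962 0.0685] F [ 1.9 -0.7 -3.6] M [-0.11 -0.31 -0.07] w 0.0296 q [-0.49  0.62  0.39  1.79 -0.32  0.79 -0.08]
t 14.66 ee [0.6437 0.0928 0.0684] F [ 2.3 -0.  -3.2] M [-0.06 -0.44 -0.07] w 0.0299 q [-0.47  0.66  0.39  1.72 -0.32  0.82 -0.07]
t 15.00 ee [0.6582 0.0908 0.0684] F [ 1.2 -0.4 -0.4] M [ 0.02 -0.18 -0.04] w 0.0297 q [-0.46  0.68  0.39  1.68 -0.32  0.84 -0.07]
```

View pics/w6.png

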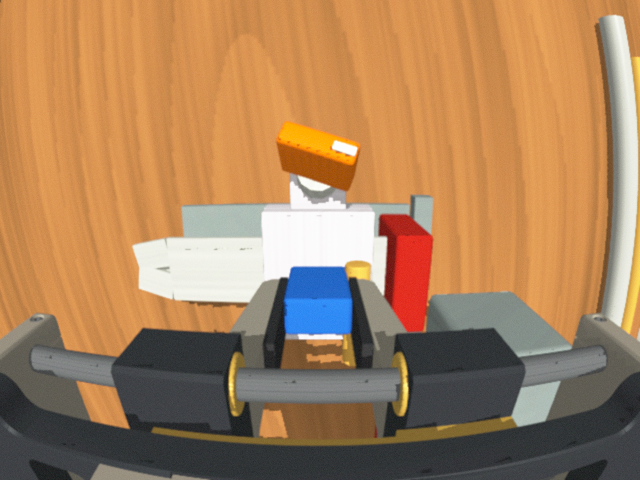

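```bash
python3 - <<'E'
from h import *
R=Rdown(YS); zt=.0683
for s_ in np.arange(.119,.134,.002):
    q=TIP+s_*d; env.movel([q[0],q[1],zt],R,rate=.04); s=st()
    F=np.array(s['wrist_force'])
    if F@d<-12: print('contact',s_); break
env.pause(.3); st()
p,P=cloud('wrist','w7'); np.savez('pics/w7.npz',p=p,P=P)
Q=P-ORG; Q=np.stack([Q@d,Q@n,Q[...,2]],-1); np.save('pics/w7q.npy',Q)
b=Q[265:335,285:350].reshape(-1,3); b=b[np.abs(b[:,2]-.094)<.004]; print('blue',len(b),b.min(0),b.max(0))
h=hsv(p); o=(h[...,0]>5)&(h[...,0]<16)&(h[...,1]>200)&(h[...,2]>200)&(Q[...,2]>.03)&(Q[...,1]>.12)&(Q[...,1]<.2)
o[200:]=False
q=Q[o]; print(len(q),q.mean(0)); 
E
```

```text
t 15.30 ee [0.6598 0.0906 0.0685] F [-5.1 -0.5  5.1] M [-0.03  1.41  0.06] w 0.0295 q [-0.46  0.68  0.39  1.68 -0.32  0.85 -0.07]
t 15.55 ee [0.6612 0.0905 0.0685] F [-7.2  0.7  6.2] M [0.08 1.74 0.07] w 0.0296 q [-0.46  0.68  0.39  1.67 -0.32  0.86 -0.07]
t 15.80 ee [0.6632 0.0904 0.0685] F [-7.6  0.3  5.5] M [0.13 1.67 0.13] w 0.0296 q [-0.45  0.69  0.39  1.67 -0.33  0.86 -0.07]
t 16.05 ee [0.6652 0.0902 0.0685] F [-7.   0.5  5.8] M [0.15 1.68 0.08] w 0.0298 q [-0.45  0.69  0.39  1.66 -0.33  0.86 -0.07]
t 16.30 ee [0.6672 0.0899 0.0685] F [-6.6  1.   5.8] M [0.14 1.68 0.07] w 0.0300 q [-0.45  0.69  0.39  1.65 -0.33  0.86 -0.07]
t 16.55 ee [0.6678 0.0899 0.0685] F [-11.5   0.9   9.9] M [0.21 2.55 0.05] w 0.0293 q [-0.45  0.7   0.39  1.65 -0.33  0.87 -0.07]
t 16.80 ee [0.6679 0.0899 0.0686] F [-15.6   0.6  14.8] M [0.32 3.82 0.1 ] w 0.0294 q [-0.45  0.7   0.39  1.65 -0.33  0.87 -0.06]
contact 0.131
t 17.10 ee [0.6679 0.0899 0.0686] F [-17.   -0.1  15.2] M [0.22 3.77 0.01] w 0.0298 q [-0.45  0.7   0.39  1.65 -0.33  0.87 -0.06]
blue 2543 [0.04613052 0.07519482 0.09001361] [0.0751386  0.09509112 0.09622915]
174 [0.06297756 0.15674148 0.07922976]
```

View pics/w7.png

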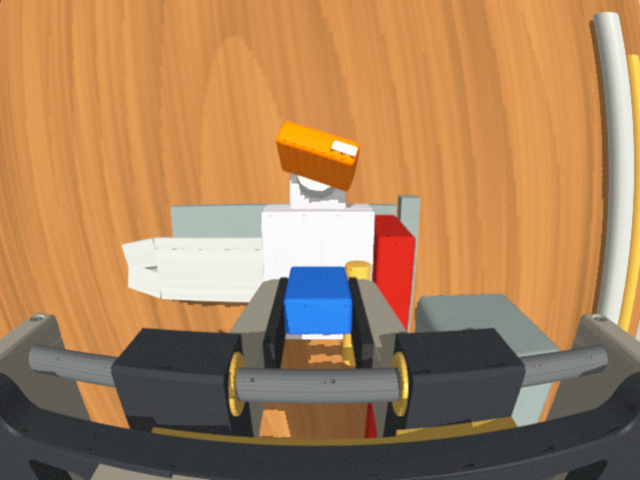

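```bash
cat > knob.py <<'E'
import numpy as np,cv2
KC=np.array([.0603,.1543,.068]); ax=np.array([0,.5,.8660254]); ky=np.array([0,.8660254,-.5])
def knob(p,Q,hi=True):
    h=cv2.cvtColor(p,cv2.COLOR_RGB2HSV)
    V=Q-KC; c=np.stack([V[...,0],V@ky,V@ax],-1)
    o=(h[...,0]>5)&(h[...,0]<20)&(h[...,1]>120)&(np.hypot(c[...,0],c[...,1])<.03)&(c[...,2]>.005)&(c[...,2]<.02)
    q=c[o]; 
    if len(q)<20: print('few',len(q)); return None
    r=cv2.minAreaRect((q[:,:2]*1000).astype(np.float32)); print('n',len(q),'rect',r,'s',np.percentile(q[:,2],[5,50,95]))
    u,s,vt=np.linalg.svd(q[:,:2]-q[:,:2].mean(0),full_matrices=False); v=vt[0]; print('pca',v,'theta',np.arctan2(-v[1],v[0]),q.mean(0))
E
python3 - <<'E'
from knob import *
z=np.load('pics/w7.npz'); knob(z['p'],np.load('pics/w7q.npy'))
E
```

```text
n 1186 rect ((0.24907684326171875, -0.4416656494140625), (13.0674467086792, 36.21217346191406), 70.35123443603516) s [0.00569696 0.01080184 0.01248748]
pca [ 0.95102861 -0.30910287] theta 0.31424956108059304 [ 0.00107516 -0.00366365  0.01002273]
```

```bash
cat >> h.py <<'E'
A=np.array([0,.5,.8660254]); KYs=np.array([0,.8660254,-.5]); KC=np.array([.0603,.1543,.068])
B=np.stack([d,n,[0,0,1]],1)
def Kpose(th,s,sg,off=0):
    j=np.array([np.sin(th),0,0])+np.cos(th)*KYs
    p=ORG+B@(KC+s*A+off*j); y=-B@A; z=sg*(B@j); x=np.cross(y,z)
    return p,np.stack([x,y,z],1)
E
python3 - <<'E'
from h import *
effector.release(); st()
q=S(.0603,.085,.16); env.movel(q,rate=.15); st()
p,P=cloud('wrist','w8'); Q=P-ORG; Q=np.stack([Q@d,Q@n,Q[...,2]],-1)
import knob; knob.knob(p,Q)
for sg in (1,-1):
    for th in (.34,1,1.6,2.3):
        r=solver.inverse_kinematics(*Kpose(th,-.006,sg)); print(sg,th,None if r is None else np.round(r,2))
    print(solver.inverse_kinematics(*Kpose(.34,.1,sg)))
E
```

```text
t 18.16 ee [0.6738 0.0887 0.0683] F [ 0.1  1.  -0.9] M [-0.04  0.1  -0.01] w 0.0918 q [-0.45  0.7   0.39  1.64 -0.33  0.86 -0.06]
t 18.93 ee [0.6675 0.0896 0.1592] F [ 0.2 -0.1 -0.8] M [-0.06  0.11 -0.05] w 0.0917 q [-0.48  0.58  0.43  1.61 -0.28  1.01 -0.1 ]
n 473 rect ((-0.1982126235961914, -0.6645784378051758), (12.309176445007324, 36.22574996948242), 70.05806732177734) s [0.00569576 0.01066772 0.01242058]
pca [ 0.95514133 -0.29615038] theta 0.30065970392659036 [ 0.00125318 -0.00398867  0.00996991]
1 0.34 [-0.63  0.88  0.26  1.39  0.25  1.2   0.54]
1 1 [-0.73  0.9   0.43  1.39  0.12  1.18 -0.03]
1 1.6 [-0.8   0.93  0.56  1.4   0.01  1.17 -0.55]
1 2.3 [-0.89  0.99  0.73  1.41 -0.15  1.17 -1.14]
[-0.65969722  0.82487157  0.24013892  1.25278276  0.25251221  1.393811
  0.54173828]
-1 0.34 [-1.02  1.12  1.02  1.42 -0.43  1.22 -2.12]
-1 1 [-1.08  1.22  1.19  1.42 -0.6   1.27 -2.66]
-1 1.6 [-0.37  0.88 -0.17  1.36  0.57  1.3   2.21]
-1 2.3 [-0.47  0.87 -0.01  1.37  0.45  1.25  1.58]
[-1.04242255  1.0444552   1.04462314  1.28719808 -0.36438574  1.39603081
 -2.16905489]
```

View pics/w8.png

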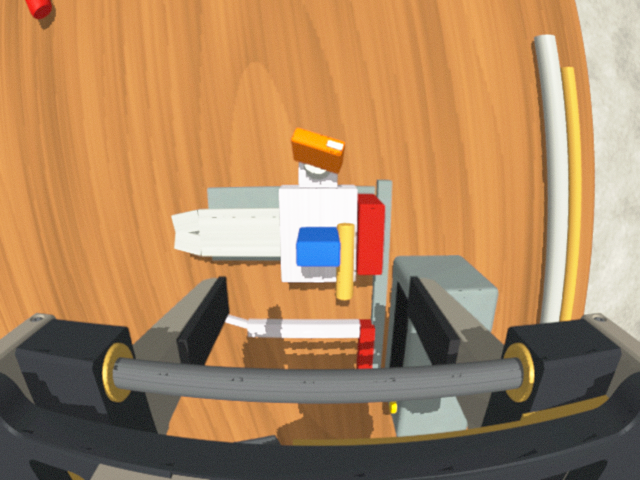

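```bash
python3 - <<'E'
from h import *
env.reach(*Kpose(.35,.09,1)); s=st()
p,P=cloud('wrist','w9'); Q=P-ORG; Q=np.stack([Q@d,Q@n,Q[...,2]],-1)
import knob; knob.knob(p,Q)
pp,R=Kpose(.35,-.006,1); env.movel(pp,R,rate=.08); st()
p,P=cloud('wrist','w10')
E
```

```text
t 19.63 ee [0.6829 0.2034 0.1437] F [ 0.4 -1.1 -0.7] M [ 0.41 -0.05  0.02] w 0.0920 q [-0.66  0.83  0.24  1.27  0.25  1.37  0.53]
n 762 rect ((-0.7239665985107422, 0.04180717468261719), (11.693041801452637, 35.66630935668945), 70.47003936767578) s [0.00979317 0.01179438 0.01301627]
pca [ 0.94372144 -0.33074136] theta 0.3370890353893698 [-0.00298298  0.00103541  0.01162789]
t 21.03 ee [0.6775 0.1557 0.0633] F [ 0.2 -0.3 -0.5] M [ 0.47 -0.12 -0.02] w 0.0920 q [-0.62  0.88  0.25  1.38  0.26  1.2   0.52]
```

View pics/w10.png

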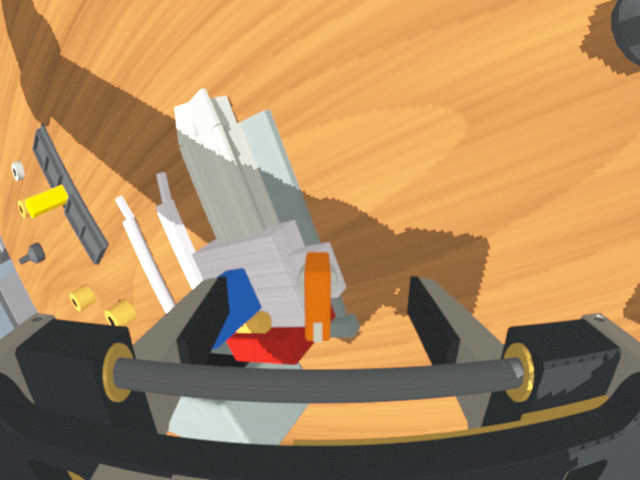

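```bash
python3 - <<'E'
from h import *
effector.grasp(25); s=st()
for th in np.append(np.arange(.55,2.16,.2),2.2):
    pp,R=Kpose(th,-.006,1); env.movel(pp,R,rate=.04); s=env.sense()
    t=-(B@A); print('%.2f t %.2f'%(th,s['t']),'F',np.round(s['wrist_force'],1),'Max %.2f'%(np.array(s['moment'])@t),'w %.4f'%s['gripper_width'])
    if np.linalg.norm(s['wrist_force'])>40: break
p,P=cloud('wrist','w11'); st()
E
```

```text
t 22.27 ee [0.6772 0.1552 0.0628] F [-0.1 -0.8  0.3] M [ 0.49 -0.07  0.06] w 0.0119 q [-0.62  0.88  0.25  1.39  0.26  1.2   0.52]
0.55 t 22.62 F [-1.1  0.2  0.5] Max 0.08 w 0.0119
0.75 t 22.97 F [-0.9 -0.1  1.4] Max 0.05 w 0.0120
0.95 t 23.32 F [-1.4 -1.5  2. ] Max 0.01 w 0.0116
1.15 t 23.67 F [-1.7 -0.8  2.4] Max 0.06 w 0.0115
1.35 t 24.02 F [-3.  -3.   2.3] Max -0.01 w 0.0115
1.55 t 24.37 F [-3.5 -1.3  3.4] Max -0.04 w 0.0116
1.75 t 24.72 F [-4.9 -1.8  3.8] Max -0.01 w 0.0118
1.95 t 25.07 F [-5.5 -0.   3.7] Max 0.01 w 0.0119
2.15 t 25.42 F [-5.1 -0.7  3.4] Max -0.05 w 0.0117
2.20 t 25.67 F [-4.6 -0.5  4.4] Max 0.00 w 0.0118
t 25.72 ee [0.6766 0.1554 0.0627] F [-5.9 -0.8  4.2] M [-0.14  1.31 -0.78] w 0.0118 q [-0.87  0.97  0.7   1.41 -0.11  1.17 -1.06]
```

View pics/w11.png

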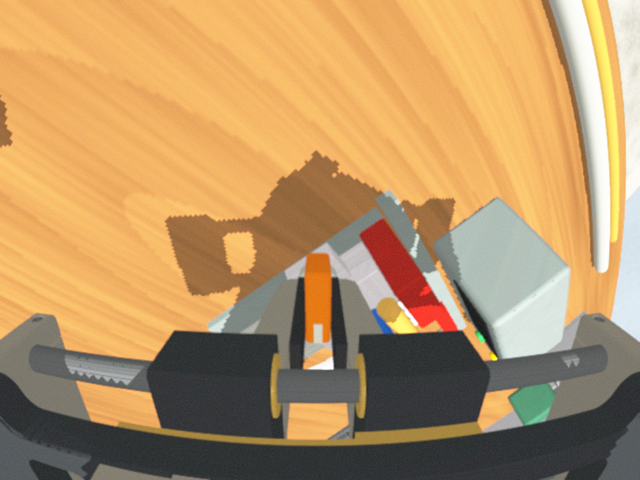

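```bash
python3 - <<'E'
from h import *
pp,R=Kpose(2.26,-.006,1); env.movel(pp,R,rate=.04); st()
effector.release(); st()
pp,R=Kpose(2.26,.09,1); env.movel(pp,R,rate=.15); st()
p,P=cloud('wrist','w12'); Q=P-ORG; Q=np.stack([Q@d,Q@n,Q[...,2]],-1)
import knob; knob.knob(p,Q)
h=hsv(p); b=(h[...,0]>100)&(h[...,0]<130)&(h[...,1]>120)&(Q[...,2]>.088)&(Q[...,2]<.1)&(Q[...,1]<.12)&(Q[...,1]>.05)
q=Q[b]; print(len(q), q.min(0),q.max(0),q.mean(0))
E
```

```text
t 25.97 ee [0.6766 0.1555 0.0627] F [-4.8 -0.7  3.7] M [-0.11  1.35 -0.78] w 0.0119 q [-0.88  0.98  0.71  1.41 -0.13  1.17 -1.11]
t 27.20 ee [0.6772 0.1552 0.0628] F [-0.4 -0.7 -0.1] M [ 0.4   0.05 -0.01] w 0.0923 q [-0.88  0.98  0.71  1.41 -0.13  1.17 -1.11]
t 27.99 ee [0.6831 0.202  0.1452] F [-0.4  0.2 -0. ] M [0.46 0.09 0.  ] w 0.0922 q [-0.92  0.93  0.74  1.29 -0.11  1.34 -1.13]
n 723 rect ((0.5952563285827637, 0.5160770416259766), (36.03266143798828, 11.087616920471191), 50.619083404541016) s [0.01032919 0.01204688 0.01326915]
pca [-0.63579838 -0.77185518] theta 2.259838769586251 [0.00252289 0.00243339 0.01190001]
586 [0.04558735 0.0781877  0.08800137] [0.07493773 0.0963264  0.09555154] [0.06052008 0.08968937 0.0929789 ]
```

View pics/w12.png

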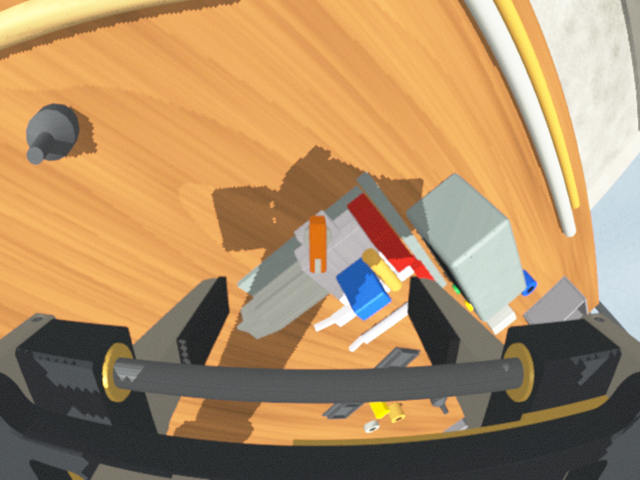

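```bash
cat > look.py <<'E'
from h import *
def look(pos,a,name):
    env.reach(pos,Rdown(a)); env.pause(.1); p,P=cloud('wrist',name); np.savez('pics/%s.npz'%name,p=p,P=P); st()
    analyse(p,P)
def analyse(p,P,rows=400):
    h=hsv(p); H,S_,V=h[...,0],h[...,1],h[...,2]
    br=(H>14)&(H<30)&(S_>110)&(V>80)&(P[...,2]>.022)&(P[...,2]<.042); br[330:]=False
    k,lab,stt,cen=cv2.connectedComponentsWithStats(br.astype(np.uint8))
    for i in range(1,k):
        if stt[i,4]<60: continue
        q=P[lab==i]; zt=np.median(q[:,2][q[:,2]>np.percentile(q[:,2],50)]); q=q[q[:,2]>zt-.004]
        c,r=cv2.minEnclosingCircle((q[:,:2]*1000).astype(np.float32)); print('brass',stt[i,4],np.round(cen[i]),'c',np.round(c,1),'r %.1f'%r,'ztop %.4f'%zt)
    ye=(H>22)&(H<34)&(S_>150)&(P[...,2]>.055)&(P[...,2]<.07); ye[330:]=False
    k,lab,stt,cen=cv2.connectedComponentsWithStats(ye.astype(np.uint8))
    for i in range(1,k):
        if stt[i,4]<60: continue
        q=P[lab==i]; r=cv2.minAreaRect((q[:,:2]*1000).astype(np.float32)); print('yellow',stt[i,4],np.round(cen[i]),r,'z',np.median(q[:,2]))
    dk=(V<110)&(S_<70)&(P[...,2]>.0005)&(P[...,2]<.016); dk[330:]=False
    k,lab,stt,cen=cv2.connectedComponentsWithStats(dk.astype(np.uint8))
    for i in range(1,k):
        if stt[i,4]<1200: continue
        q=P[lab==i]; r=cv2.minAreaRect((q[:,:2]*1000).astype(np.float32)); print('dark',stt[i,4],np.round(cen[i]),r)
E
python3 - <<'E'
from look import *
look([.55,-.40,.28],-.1,'w13')
for n_ in ('bush1_mid','tray_handle','pocket1'):
    print(n_,[(np.round(r['at'],4).tolist(),round(r['score'],2)) for r in tip_of('wrist',n_)])
E
```

```text
t 30.48 ee [ 0.5507 -0.3991  0.2796] F [-0.4 -0.  -0.3] M [-0.02  0.04  0.02] w 0.0918 q [ 0.06  0.55  0.79  1.49 -0.4   1.27  0.8 ]
brass 475 [401.  35.] c [ 665.6 -208.2] r 16.4 ztop 0.0325
brass 109 [247.  56.] c [ 488.4 -214.7] r 12.2 ztop 0.0349
brass 511 [371. 132.] c [ 620.  -320.1] r 16.1 ztop 0.0327
brass 502 [219. 188.] c [ 438.4 -366.1] r 16.0 ztop 0.0326
yellow 302 [239.  46.] ((487.16607666015625, -212.36126708984375), (24.17782211303711, 14.704085350036621), 11.383580207824707) z 0.06171068845909658
bush1_mid [([0.7976, -0.259, 0.0148], 0.97), ([0.6691, -0.21, 0.0194], 0.74), ([0.7415, -0.1876, 0.0171], 0.67), ([0.4911, -0.2128, 0.0469], 0.65)]
tray_handle [([0.4883, -0.2134, 0.0451], 0.67), ([0.5621, -0.1957, 0.0011], 0.6)]
pocket1 [([0.4119, -0.2237, 0.0059], 0.97), ([0.5221, -0.2011, 0.003], 0.83), ([0.4445, -0.2159, 0.0027], 0.81), ([0.5658, -0.196, 0.001], 0.65), ([0.3586, -0.3795, 0.0014], 0.56)]
```

View pics/w13.png

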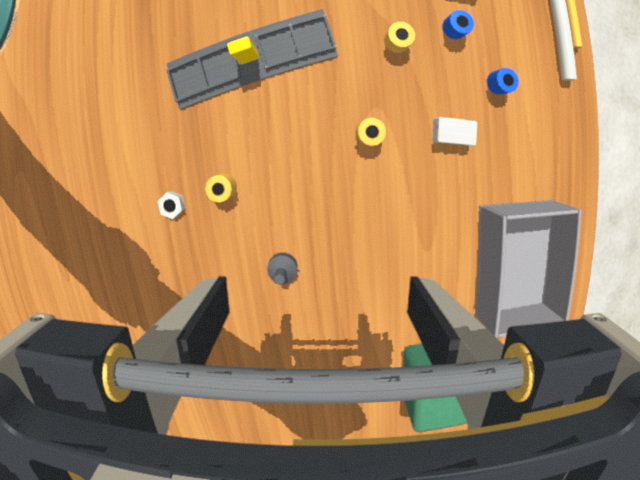

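```bash
cat >> look.py <<'E'
def trayfit(p,P,c,verbose=True):
    h=hsv(p); V,S_=h[...,2],h[...,1]
    m=(np.hypot(P[...,0]-c[0],P[...,1]-c[1])<.125)&(P[...,2]>.002)&(P[...,2]<.02)&(S_<70); m[330:]=False
    m=cv2.morphologyEx(m.astype(np.uint8),cv2.MORPH_OPEN,np.ones((3,3)))
    k,lab,stt,cen=cv2.connectedComponentsWithStats(m); i=1+np.argmax(stt[1:,4])
    q=P[lab==i]; r=cv2.minAreaRect((q[:,:2]*1000).astype(np.float32)); print('tray',stt[i,4],r); return r
E
python3 - <<'E'
from look import *
z=np.load('pics/w13.npz'); p,P=z['p'],z['P']; trayfit(p,P,(.487,-.212))
for (u,v) in ((200,85),(290,40),(320,60)): print(P[v,u],hsv(p)[v,u])
E
```

```text
tray 7461 ((486.919189453125, -212.2859344482422), (203.12364196777344, 64.62329864501953), 11.015785217285156)
[ 0.42334942 -0.23752567  0.00377536] [ 96  10 125]
[ 0.53824966 -0.19800651  0.00292772] [ 90  14 132]
[ 0.57112539 -0.2276955   0.00428176] [113   9 115]
```

```bash
python3 - <<'E'
from look import *
y=.194; c=np.array([.487,-.2123])
for aa in (y+np.pi/2,y-np.pi/2):
    for q in ([.6656,-.2082,.013],[.565,-.197,.0175],[.620,-.3201,.013],[.4384,-.3661,.013],[.409,-.2276,.0175]):
        r=solver.inverse_kinematics(q,Rdown(aa)); print(round(aa,2),q,None if r is None else np.round(r,2))
E
```

```text
1.76 [0.6656, -0.2082, 0.013] [ 0.09  0.78  0.25  1.6  -0.25  0.79  2.21]
1.76 [0.565, -0.197, 0.0175] [ 0.08  0.65  0.26  1.86 -0.26  0.66  2.26]
1.76 [0.62, -0.3201, 0.013] [ 0.26  0.78  0.26  1.6  -0.25  0.79  2.38]
1.76 [0.4384, -0.3661, 0.013] [ 0.44  0.63  0.26  1.93 -0.26  0.62  2.63]
1.76 [0.409, -0.2276, 0.0175] [ 0.21  0.5   0.27  2.18 -0.28  0.49  2.46]
-1.38 [0.6656, -0.2082, 0.013] [-0.29  0.96  0.86  1.63 -0.85  0.97 -0.5 ]
-1.38 [0.565, -0.197, 0.0175] [-0.33  0.82  0.86  1.89 -0.84  0.84 -0.4 ]
-1.38 [0.62, -0.3201, 0.013] [-0.12  0.96  0.86  1.63 -0.85  0.97 -0.33]
-1.38 [0.4384, -0.3661, 0.013] [ 0.03  0.78  0.82  1.96 -0.82  0.78 -0.04]
-1.38 [0.409, -0.2276, 0.0175] [-0.23  0.65  0.84  2.2  -0.83  0.65 -0.16]
```

```bash
cat > pp.py <<'E'
from look import *
def pick(b,aa):
    R=Rdown(aa)
    env.reach([b[0],b[1],.09],R); env.movel([b[0],b[1],.013],R,rate=.12)
    s=env.sense(); print('down F',np.round(s['wrist_force'],1))
    effector.grasp(25); s=st()
    env.movel([b[0],b[1],.10],R,rate=.15); s=st(); return abs(s['gripper_width']-.032)<.004
E
python3 - <<'E'
from pp import *
y=.194; aa=y-np.pi/2; c=np.array([.487,-.2123])
ok=pick([.6656,-.2082],aa); print(ok)
R=Rdown(aa); pk=c+.0795*np.array([np.cos(y),np.sin(y)])
env.reach([pk[0],pk[1],.10],R); st()
p,P=cloud('wrist','w14'); np.savez('pics/w14.npz',p=p,P=P); analyse(p,P)
E
```

```text
down F [ 0.3 -0.7  0.9]
t 33.59 ee [ 0.6655 -0.2079  0.013 ] F [-0.2  2.6  1.2] M [0.26 0.27 0.01] w 0.0314 q [-0.29  0.96  0.86  1.63 -0.85  0.97 -0.51]
t 34.33 ee [ 0.6651 -0.2076  0.0992] F [-0.2  0.3 -1.3] M [-0.02  0.17  0.01] w 0.0312 q [-0.33  0.86  0.94  1.6  -0.76  1.09 -0.56]
True
t 34.81 ee [ 0.5642 -0.1963  0.0993] F [ 0.   0.3 -1.6] M [-0.02  0.11 -0.  ] w 0.0314 q [-0.42  0.72  0.99  1.87 -0.74  0.97 -0.47]
brass 1243 [498. 211.] c [ 619.8 -319.5] r 16.2 ztop 0.0324
```

View pics/w14.png

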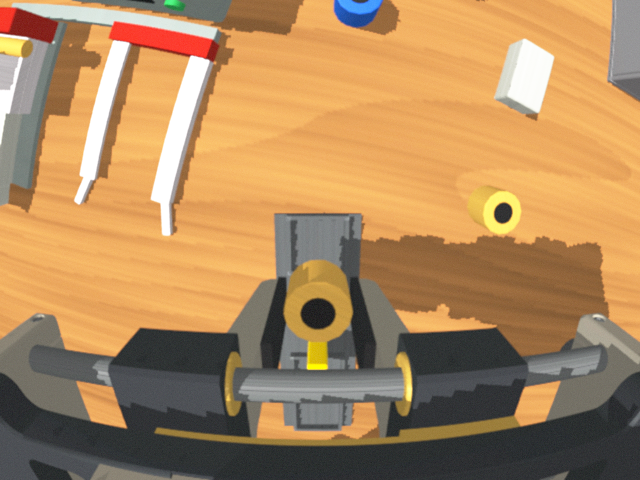

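```bash
cat >> pp.py <<'E'
def place(pk,aa):
    R=Rdown(aa)
    env.reach([pk[0],pk[1],.10],R)
    env.movel([pk[0],pk[1],.028],R,rate=.12); 
    env.movel([pk[0],pk[1],.0182],R,rate=.05); s=st()
    effector.release()
    env.movel([pk[0],pk[1],.10],R,rate=.2)
E
python3 - <<'E'
from pp import *
y=.194; aa=y-np.pi/2; c=np.array([.487,-.2123]); u=np.array([np.cos(y),np.sin(y)])
place(c+.0795*u,aa)
p,P=cloud('wrist','w15'); analyse(p,P)
print(pick([.620,-.3198],aa))
pk=c+.0375*u; env.reach([pk[0],pk[1],.10],Rdown(aa))
p,P=cloud('wrist','w16'); np.savez('pics/w16.npz',p=p,P=P); analyse(p,P)
E
```

```text
t 36.21 ee [ 0.565  -0.1968  0.0181] F [ 1.  -0.6 -0.9] M [0.01 0.12 0.02] w 0.0313 q [-0.34  0.83  0.87  1.89 -0.85  0.85 -0.39]
brass 1238 [498. 212.] c [ 619.8 -319.3] r 16.3 ztop 0.0324
brass 1454 [319. 253.] c [ 565.5 -197.6] r 16.0 ztop 0.0364
yellow 66 [12. 41.] ((688.0816650390625, 54.86526107788086), (31.62686538696289, 2.6646759510040283), 79.15689086914062) z 0.0606411820508158
yellow 62 [11. 52.] ((679.9905395507812, 53.94799041748047), (27.139911651611328, 3.735074996948242), 83.18573760986328) z 0.06057944533397597
dark 2360 [338. 276.] ((544.9063110351562, -204.82164001464844), (88.39479064941406, 54.73958206176758), 10.83618450164795)
down F [0.1 0.4 1.2]
t 40.14 ee [ 0.62   -0.3197  0.013 ] F [-0.5 -0.3  0.2] M [ 0.12  0.19 -0.01] w 0.0312 q [-0.11  0.95  0.85  1.63 -0.84  0.97 -0.34]
t 40.88 ee [ 0.6197 -0.3192  0.0993] F [-0.5  0.4 -2.1] M [-0.03  0.15  0.03] w 0.0308 q [-0.15  0.85  0.93  1.6  -0.76  1.08 -0.39]
True
brass 1487 [319. 193.] c [ 565.4 -197.8] r 16.1 ztop 0.0365
dark 1622 [349. 223.] ((541.347900390625, -222.51580810546875), (96.89851379394531, 21.3583984375), 11.370575904846191)
```

View pics/w16.png

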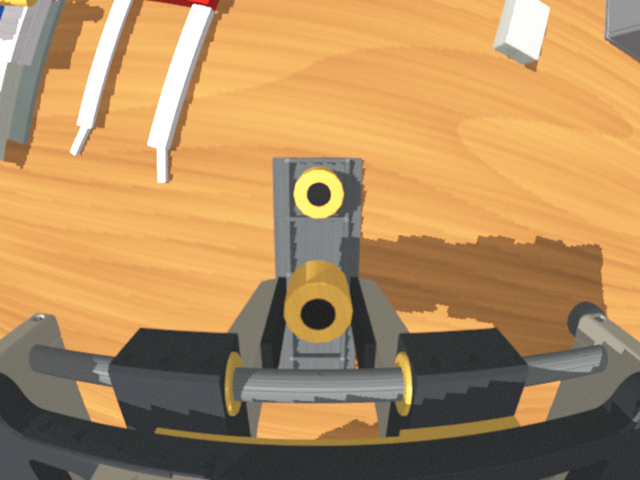

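```bash
python3 - <<'E'
from pp import *
y=.194; aa=y-np.pi/2; c=np.array([.487,-.2123]); u=np.array([np.cos(y),np.sin(y)])
place(c+.0375*u,aa)
p,P=cloud('wrist','w17'); analyse(p,P)
# look for C: hover offset to -x
look([.36,-.36,.16],aa,'w18')
E
```

```text
t 42.92 ee [ 0.5237 -0.2049  0.0181] F [-0.1 -0.1 -2.2] M [ 0.01  0.1  -0.07] w 0.0317 q [-0.33  0.78  0.87  1.98 -0.86  0.8  -0.33]
brass 1506 [319. 192.] c [ 565.6 -197.6] r 16.0 ztop 0.0365
brass 1462 [319. 253.] c [ 524.2 -205.6] r 16.0 ztop 0.0365
brass 233 [317. 291.] c [ 496.9 -209.7] r 6.9 ztop 0.0373
yellow 506 [317. 317.] ((491.5486145019531, -210.78244018554688), (15.080419540405273, 13.314913749694824), 13.471388816833496) z 0.06173153611470615
dark 2951 [347. 253.] ((522.4151000976562, -224.85699462890625), (134.70547485351562, 24.110183715820312), 10.80441951751709)
t 45.60 ee [ 0.3614 -0.3587  0.1593] F [ 0.2 -0.3  0.6] M [ 0.    0.18 -0.02] w 0.0918 q [-0.16  0.5   1.13  2.04 -0.57  0.95 -0.1 ]
brass 685 [181.  16.] c [ 523.6 -206.2] r 16.3 ztop 0.0363
brass 280 [179.  60.] c [ 486.5 -212.8] r 12.8 ztop 0.0370
brass 969 [345. 143.] c [ 438.2 -366.3] r 16.0 ztop 0.0326
yellow 562 [161.  51.] ((486.8962097167969, -212.48248291015625), (25.41843032836914, 14.438054084777832), 10.170473098754883) z 0.06168839041205175
dark 1649 [199.  93.] ((443.4112854003906, -226.33123779296875), (112.4940185546875, 53.286834716796875), 10.864202499389648)
```

View pics/w18.png

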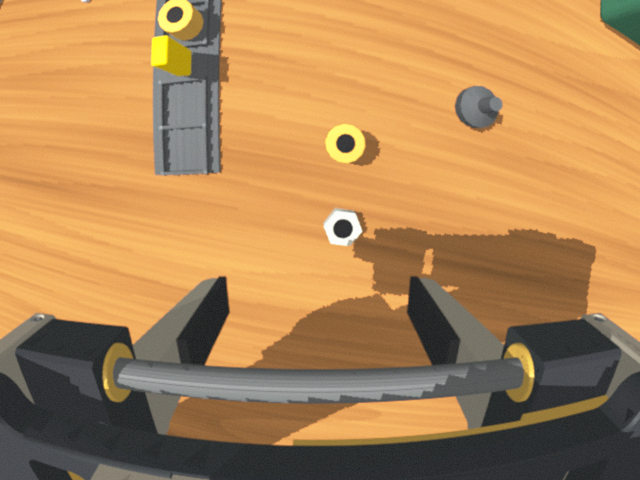

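```bash
python3 - <<'E'
from pp import *
y=.191; aa=y-np.pi/2; c=np.array([.487,-.2123]); u=np.array([np.cos(y),np.sin(y)])
print(pick([.4383,-.3662],aa))
pk=c-.0795*u; env.reach([pk[0],pk[1],.10],Rdown(aa))
p,P=cloud('wrist','w19'); np.savez('pics/w19.npz',p=p,P=P); analyse(p,P); st()
E
```

```text
down F [-0.   0.3  1.2]
t 47.83 ee [ 0.4383 -0.3661  0.013 ] F [0.6 0.2 0.2] M [0.01 0.17 0.01] w 0.0315 q [ 0.01  0.79  0.85  1.96 -0.85  0.79 -0.02]
t 48.57 ee [ 0.4381 -0.3655  0.0994] F [-1.1  0.3 -0.4] M [-0.03  0.19 -0.07] w 0.0312 q [-0.08  0.68  0.98  1.93 -0.71  0.92 -0.12]
True
brass 738 [324.  22.] c [ 564.7 -198.1] r 15.9 ztop 0.0363
brass 754 [326.  82.] c [ 523.7 -206.3] r 16.2 ztop 0.0365
yellow 1032 [316. 135.] ((486.9674377441406, -211.75209045410156), (23.214109420776367, 13.411736488342285), 10.950459480285645) z 0.061932084152864456
dark 1746 [348.  64.] ((547.2088623046875, -220.7512664794922), (83.93860626220703, 28.169952392578125), 5.377762317657471)
dark 2041 [347. 186.] ((444.9841613769531, -239.9430389404297), (111.22332000732422, 24.56350326538086), 11.001842498779297)
t 49.24 ee [ 0.4093 -0.2281  0.0999] F [-0.8 -0.2 -0.4] M [-0.06  0.13  0.05] w 0.0310 q [-0.41  0.54  1.07  2.18 -0.67  0.81 -0.28]
```

View pics/w19.png

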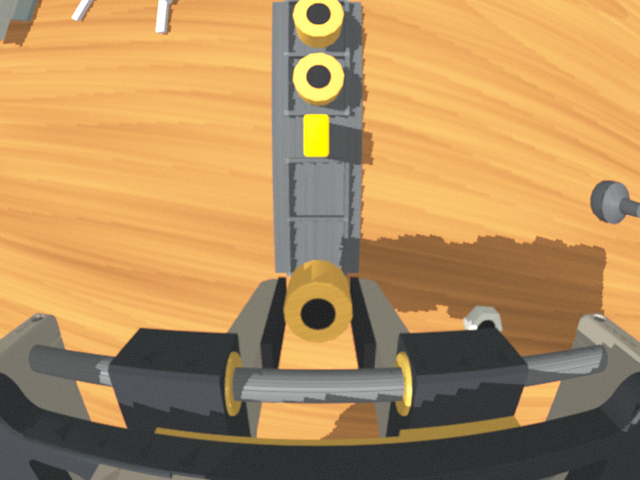

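```bash
python3 - <<'E'
from pp import *
y=.191; aa=y-np.pi/2; c=np.array([.487,-.2123]); u=np.array([np.cos(y),np.sin(y)])
place(c-.0795*u,aa)
q=c-.11*u
look([q[0],q[1],.18],aa,'w20')
z=np.load('pics/w20.npz'); r=trayfit(z['p'],z['P'],c)
cloud('top','top1')
E
```

```text
t 50.59 ee [ 0.4089 -0.2273  0.0181] F [-0.4 -0.2 -2.1] M [-0.02  0.12  0.02] w 0.0312 q [-0.26  0.66  0.87  2.2  -0.86  0.67 -0.14]
t 52.73 ee [ 0.3786 -0.2324  0.1787] F [-0.9  0.6 -0.6] M [-0.02  0.15 -0.04] w 0.0920 q [-0.6   0.37  1.31  2.17 -0.45  0.92 -0.41]
brass 807 [319.  15.] c [ 564.6 -197.9] r 15.9 ztop 0.0365
brass 928 [319.  59.] c [ 523.7 -206.1] r 16.2 ztop 0.0365
brass 885 [319. 192.] c [ 409.3 -228.2] r 16.0 ztop 0.0366
yellow 563 [318.  97.] ((486.4636535644531, -212.1606903076172), (23.553144454956055, 13.793095588684082), 11.161338806152344) z 0.061932694358001986
dark 1415 [341. 144.] ((444.5170593261719, -237.56687927246094), (110.56455993652344, 28.485111236572266), 10.929489135742188)
tray 10003 ((486.8263854980469, -212.24673461914062), (203.76507568359375, 63.7149658203125), 10.901153564453125)
```

View pics/w20.png

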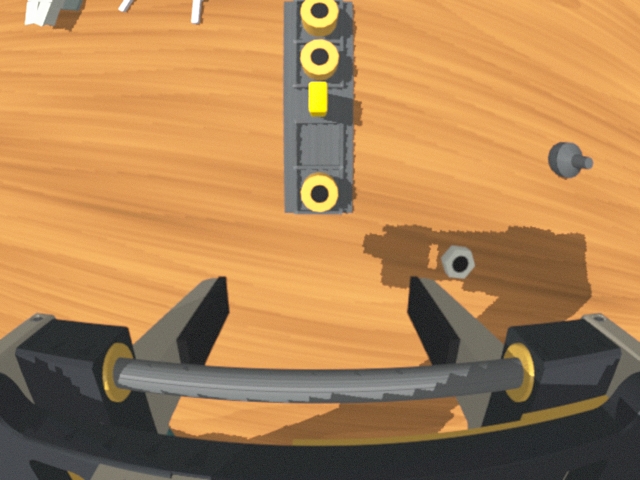

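View pics/top1.png

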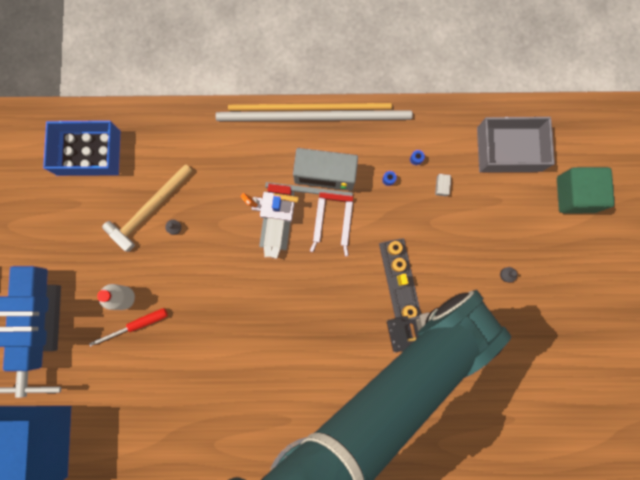

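```bash
python3 - <<'E'
from pp import *
y=.1905; R=Rdown(y-np.pi/2); c=[.4867,-.2122]
R2=Rdown(YS-np.pi/2)
for q in (S(-.16,-.055,.034),S(-.16,-.14,.034),S(-.005,-.055,.034)):
    r=solver.inverse_kinematics(q,R2); print(np.round(q,3),None if r is None else np.round(r,2))
env.reach([*c,.12],R); env.movel([*c,.034],R,rate=.12); st()
effector.grasp(50); st()
p,P=cloud('wrist','w21'); analyse(p,P)
E
```

```text
[ 0.431 -0.019  0.034] [-0.84  0.64  1.01  2.29 -0.91  0.7  -0.86]
[ 0.419 -0.103  0.034] [-0.64  0.64  1.    2.29 -0.9   0.69 -0.67]
[ 0.584 -0.04   0.034] [-0.67  0.83  0.96  1.92 -0.89  0.89 -0.95]
t 54.21 ee [ 0.4871 -0.2126  0.0347] F [-0.6 -1.1  0.8] M [-0.02  0.17  0.07] w 0.0919 q [-0.32  0.7   0.88  2.05 -0.8   0.77 -0.32]
t 55.37 ee [ 0.4865 -0.2111  0.034 ] F [-1.7  4.1  3.4] M [0.82 0.44 0.04] w 0.0137 q [-0.32  0.7   0.87  2.05 -0.8   0.77 -0.32]
brass 2170 [326. 137.] c [ 565.3 -197.7] r 16.0 ztop 0.0365
brass 2751 [321. 221.] c [ 524.  -205.9] r 16.1 ztop 0.0365
brass 396 [317. 274.] c [ 497.  -209.7] r 7.1 ztop 0.0371
yellow 1233 [318. 311.] ((490.9945068359375, -211.11312866210938), (16.279399871826172, 14.0109281539917), 10.790440559387207) z 0.06178230212812408
dark 2768 [361. 177.] ((546.5166625976562, -219.96023559570312), (85.46492767333984, 24.436052322387695), 11.401738166809082)
```

View pics/w21.png

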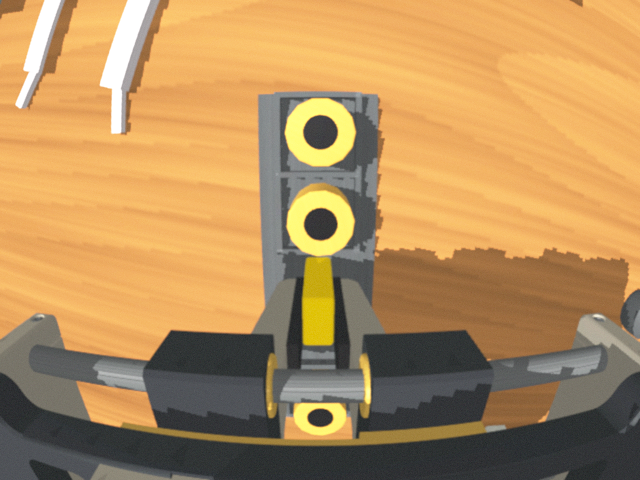

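```bash
python3 - <<'E'
from pp import *
z=.0342
def mv(xy,yaw,rate=.08):
    env.movel([xy[0],xy[1],z],Rdown(yaw-np.pi/2),rate=rate); s=env.sense(); print(np.round(s['ee_pos'],4),'F',np.round(s['wrist_force'],1),'w %.4f'%s['gripper_width'],'t %.1f'%s['t'])
a=np.array([.4867,-.2122]); b=np.array([.428,-.2235]); e=S(-.165,-.055,0)[:2]
mv(b,.1905)
for f in np.linspace(.2,1,5): mv(b+(e-b)*f,.1905+(YS-.1905)*f)
p,P=cloud('wrist','w22'); np.savez('pics/w22.npz',p=p,P=P); analyse(p,P)
E
```

```text
[ 0.427  -0.2237  0.034 ] F [-2.3 -0.7 -5. ] w 0.0136 t 56.3
[ 0.4277 -0.1822  0.0341] F [-1.1  0.8 -8.9] w 0.0136 t 57.0
[ 0.4272 -0.1419  0.0343] F [ 0.2 -0.3 -8.3] w 0.0133 t 57.6
[ 0.4268 -0.101   0.0343] F [-0.3  0.8 -9. ] w 0.0139 t 58.3
[ 0.4263 -0.06    0.0343] F [ 0.4  0.5 -8.6] w 0.0136 t 59.0
[ 0.4259 -0.019   0.0343] F [-0.3 -0.3 -8.9] w 0.0135 t 59.6
brass 1077 [334. 140.] c [504.6 -32. ] r 15.9 ztop 0.0368
brass 2223 [324. 224.] c [463.4 -26.1] r 16.0 ztop 0.0368
brass 394 [318. 274.] c [436.6 -21. ] r 7.2 ztop 0.0376
yellow 1239 [318. 311.] ((430.5587158203125, -20.196273803710938), (14.009956359863281, 16.248729705810547), 82.10867309570312) z 0.0620882090362426
dark 4520 [359. 205.] ((464.3834228515625, -43.47351837158203), (26.88416862487793, 119.61202239990234), 82.0843734741211)
dark 1249 [289. 238.] ((455.2945861816406, -8.141401290893555), (57.71992111206055, 17.902708053588867), 2.9679880142211914)
```

View pics/w22.png

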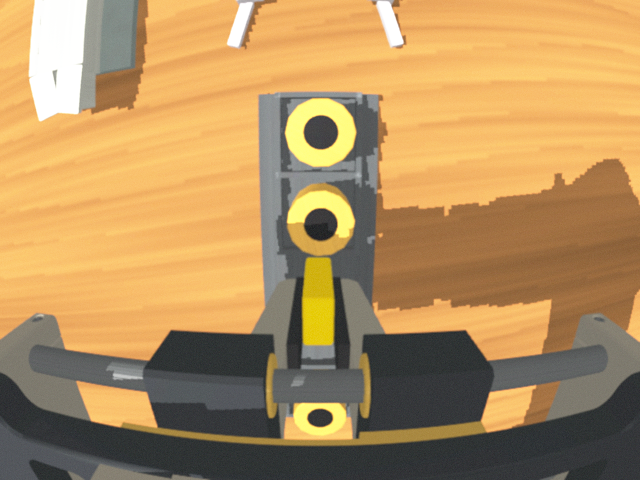

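```bash
python3 - <<'E'
from pp import *
R=Rdown(YS-np.pi/2)
for x in [-.14,-.12,-.1,-.08,-.06,-.04,-.02,-.01]:
    env.movel(S(x,-.055,.0341),R,rate=.06); s=env.sense(); F=np.array(s['wrist_force'])
    print(x,np.round(toS(s['ee_pos']),4),'Fs',np.round(B.T@F,1),'M',np.round(s['moment'],2),'w %.4f'%s['gripper_width'],'t %.1f'%s['t'])
    if abs(F@d)>20 or abs(F@n)>20: print('stop'); break
p,P=cloud('wrist','w23'); analyse(p,P)
E
```

```text
-0.14 [-0.1398 -0.0552  0.034 ] Fs [ 0.5  0.1 -7.5] M [ 0.03  0.01 -0.03] w 0.0138 t 60.3
-0.12 [-0.1204 -0.055   0.0342] Fs [-1.5 -0.8 -3.4] M [0.08 1.18 0.07] w 0.0137 t 60.8
-0.1 [-0.0994 -0.0549  0.0342] Fs [-0.9  0.1 -2.8] M [0.23 1.01 0.01] w 0.0138 t 61.2
-0.08 [-0.0792 -0.055   0.0342] Fs [ 0.  -0.2 -2.9] M [0.15 0.85 0.07] w 0.0136 t 61.7
-0.06 [-0.0592 -0.055   0.0343] Fs [ 0.5 -0.8 -2.4] M [0.16 0.79 0.01] w 0.0137 t 62.2
-0.04 [-0.0394 -0.055   0.0342] Fs [-0.8 -0.5 -2.1] M [0.19 0.83 0.01] w 0.0138 t 62.7
-0.02 [-0.0194 -0.055   0.0342] Fs [ 0.8 -0.2 -2.7] M [0.2  0.83 0.01] w 0.0135 t 63.2
-0.01 [-0.0101 -0.055   0.034 ] Fs [-1.9 -0.5 -2.6] M [ 0.23  1.23 -0.04] w 0.0140 t 63.5
brass 2896 [320. 134.] c [657.9 -52.2] r 16.0 ztop 0.0368
brass 2791 [320. 221.] c [616.3 -46.3] r 16.0 ztop 0.0367
brass 395 [318. 275.] c [589.3 -41.5] r 6.9 ztop 0.0372
yellow 839 [ 55. 126.] ((686.1558227539062, 68.88013458251953), (59.428070068359375, 5.015590667724609), 80.77165222167969) z 0.0617741823973543
yellow 1189 [318. 311.] ((583.1597290039062, -40.58290100097656), (14.078328132629395, 16.167861938476562), 82.41777801513672) z 0.06192143012179893
dark 1522 [261.  25.] ((723.8072509765625, -24.677001953125), (143.89976501464844, 2.457317352294922), 82.26309204101562)
dark 5895 [132. 219.] ((644.504638671875, 64.13167572021484), (68.83525085449219, 182.81491088867188), 60.24544143676758)
dark 10572 [312. 190.] ((620.3151245117188, -46.54899215698242), (63.604156494140625, 119.92361450195312), 81.54103088378906)
```

View pics/w23.png

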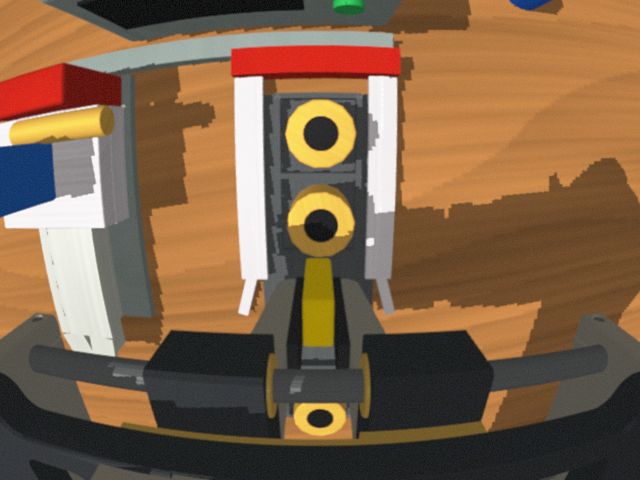

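```bash
python3 - <<'E'
from pp import *
R=Rdown(YS-np.pi/2)
for x in np.arange(-.006,.009,.002):
    env.movel(S(x,-.055,.034),R,rate=.03); s=env.sense(); F=np.array(s['wrist_force'])
    print(round(x,3),np.round(toS(s['ee_pos']),4),'Fs',np.round(B.T@F,1),'w %.4f'%s['gripper_width'],'t %.1f'%s['t'])
    if F@d<-12: print('contact'); break
env.pause(.3)
effector.release(); st()
e=toS(env.sense()['ee_pos'])
env.movel(S(e[0],e[1],.12),R,rate=.15)
env.reach(S(-.12,-.02,.25),R); st()
p,P=cloud('wrist','w24'); np.savez('pics/w24.npz',p=p,P=P); analyse(p,P)
E
```

```text
-0.006 [-0.007  -0.055   0.0338] Fs [-5.4  0.4  0.1] w 0.0139 t 63.8
-0.004 [-0.005  -0.055   0.0338] Fs [-4.9 -0.1 -0.6] w 0.0133 t 64.1
-0.002 [-0.003  -0.055   0.0338] Fs [-5.3 -0.6 -0.7] w 0.0135 t 64.3
0.0 [-0.001  -0.0551  0.0338] Fs [-4.8 -0.3 -0.1] w 0.0136 t 64.6
0.002 [-0.0009 -0.0551  0.0338] Fs [-11.9   0.5   5.9] w 0.0137 t 64.8
0.004 [-0.0009 -0.055   0.0338] Fs [-18.3   0.8  11.5] w 0.0134 t 65.1
contact
t 66.58 ee [ 0.5932 -0.0415  0.034 ] F [ 0.6  0.4 -0.4] M [-0.01  0.18 -0.  ] w 0.0923 q [-0.66  0.83  0.95  1.9  -0.88  0.9  -0.96]
t 68.06 ee [0.4754 0.0107 0.2495] F [ 0.7  0.3 -0.5] M [0.04 0.14 0.04] w 0.0920 q [-1.27  0.38  1.47  2.03 -0.43  1.11 -1.31]
brass 613 [353.  29.] c [666.5 -53.7] r 16.0 ztop 0.0366
brass 625 [353.  66.] c [625.1 -47.8] r 16.0 ztop 0.0367
brass 142 [ 10. 119.] c [670.6 408.2] r 41.8 ztop 0.0240
brass 601 [353. 175.] c [509.4 -31.8] r 16.0 ztop 0.0366
yellow 99 [248.  20.] ((682.9581298828125, 52.461021423339844), (25.26418685913086, 10.181370735168457), 80.08781433105469) z 0.06070537804811399
yellow 367 [355.  98.] ((587.74853515625, -41.08714294433594), (13.515085220336914, 24.654573440551758), 82.70037841796875) z 0.061921807009457014
```

View pics/w24.png

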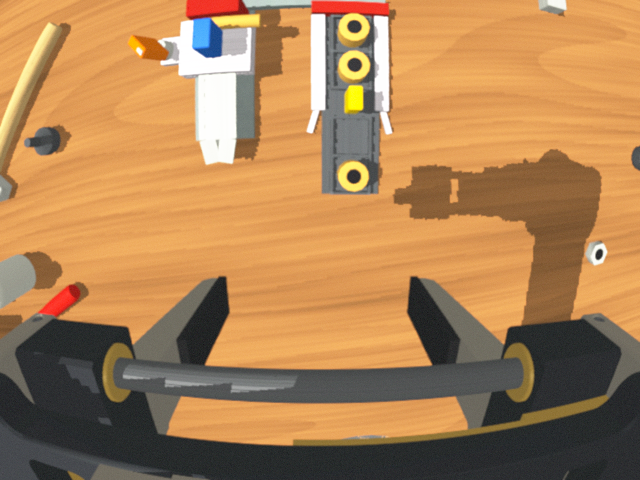

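```bash
python3 - <<'E'
from pp import *
z=np.load('pics/w24.npz'); p,P=z['p'],z['P']
Q=P-ORG; Q=np.stack([Q@d,Q@n,Q[...,2]],-1)
import knob
h=hsv(p); b=(h[...,0]>100)&(h[...,0]<130)&(h[...,1]>120)&(Q[...,2]>.088)&(Q[...,2]<.1)
q=Q[b]; print('blue',len(q),q.min(0),q.max(0))
knob.knob(p,Q)
print('home handle',toS([.5877,-.0411,.046]))
env.pause(.5); cloud('top','top2')
for n_ in('carriage_grip','tray_handle'):
    print(n_,[(np.round(toS(r['at']),4).tolist(),round(r['score'],2)) for r in tip_of('top',n_)])
E
```

```text
blue 572 [0.04460801 0.07568098 0.08829306] [0.07455104 0.0931734  0.09702009]
n 175 rect ((0.8888387680053711, -1.260894775390625), (37.588890075683594, 12.510875701904297), 50.92041015625) s [0.00559746 0.009776   0.01234404]
pca [-0.7208605  -0.69308018] theta 2.3758394021713705 [-0.00169431 -0.00726501  0.00932489]
home handle [-0.00149818 -0.05534242  0.046     ]
carriage_grip [([0.0549, 0.0872, 0.0755], 0.55)]
tray_handle [([-0.0024, -0.0549, 0.0475], 0.72), ([0.0771, -0.0545, 0.0087], 0.66), ([0.0031, -0.0551, 0.0439], 0.15)]
```

View pics/top2.png

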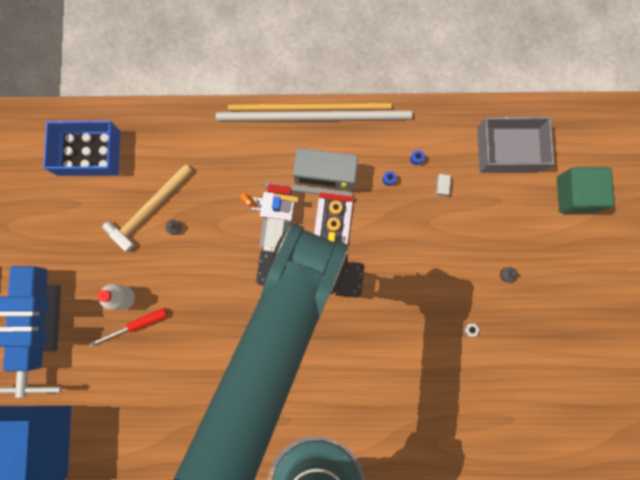

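```bash
python3 - <<'E'
from pp import *
st(); workorder.finish_job()
E
```

```text
t 68.76 ee [0.4751 0.0101 0.25  ] F [ 0.3 -0.2  0.4] M [-0.03  0.15  0.03] w 0.0919 q [-1.27  0.38  1.47  2.03 -0.43  1.11 -1.31]
the job is handed in; nothing more can be done
```

The job is done and handed in at about 69 s of robot time, in the order you gave. The hand-in gives no verdict, so the figures below are my own camera and force readings, in the station frame.

- **Carriage:** it slid onto the rail up to the red stop with the knob on the left. Contact showed as 17 N of push. The grip was at x ≈ 0.060 m and y ≈ 0.085 m, and a final look after the tray was in put it at x ≈ 0.0596 m.
- **Knob:** I turned it clockwise from about 0.34 rad. It read 2.26 rad right after release and about 2.25 rad in the last picture.
- **Bushings:** there were three brass ones on the bench, now standing in pockets 1, 3 and 4, each within about 2 mm of the pocket centre and on the floor. I left the two blue look-alikes where they were.
- **Tray:** only after all three were in did I drag it home, where contact showed as 18 N of push. The handle was at x ≈ -0.0015 m, y ≈ -0.055 m, and the gripper was open and about 0.25 m up at the end.

**Disagreeing checks:**
- The top-camera network put the carriage grip at x = 0.055 m, just outside the 0.056–0.064 m band. I went with the closer wrist-camera reading and the stop contact, since the network is only good to about 4 mm.
- A principal-axis fit on the few knob pixels in the last picture gave 2.38 rad, more than the 2.3 rad hard stop allows. I used the rectangle fit instead.

I did not measure the bystanders again. They look unmoved in the final top picture, except that the arm partly covers the station. I saw no knock or slackened grip during the run.

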